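# Take the specimen pile apart into its dishes

### The job

The specimens on the cork pad have been pressed together under a brass weight long enough. Take the pile apart from the top down, one piece at a time, and set each piece upright and flat inside the rim of its own dish: the brass weight in the yellow-rimmed dish, then the black, the green and the white specimen each in the dish with the rim of its colour. Tip nothing over, and leave the brown and the clear bottle standing where they are.

Things in the scene. Friction and masses are not known exactly. Their poses are not given: they have to be found in the camera images.
- brass_weight: small brass check weight, about 20 g, on top of the pile: 27 mm high; cylindrical body 15 mm across up to about 16 mm above its foot, then a narrow neck and a knob. Origin: centre of its underside; z up.
- specimen_black: black round resin specimen, a disc 26 mm across and 11 mm high, about 15 g, with a small pale label on top; it lies under the brass weight and off-centre on the green specimen. Origin: centre of its underside (the disc's axis is within 1 mm of it); z up.
- specimen_green: green round resin specimen, a disc 30 mm across and 13 mm high, about 15 g, with a small pale label on top; it lies under the black specimen, on the white one, and carries a small dark clip on its flank. Origin: centre of its underside (the disc's axis is within 1 mm of it); z up.
- specimen_white: white round resin specimen, a disc 40 mm across and 18 mm high, about 36 g, with a small pale label on top; the lowest of the pile, it stands on a fixed cork pad 80 x 80 x 5 mm. Origin: centre of its underside (the disc's axis is within 1 mm of it); z up.
- dish_yellow: fixed low round dish for the brass weight: mid-grey disc 60 mm across with a yellow rim. Flat floor 4 mm above the bench, 40 mm across inside the rim; the rim is a rounded bead 6 mm wide that stands 2 mm above the floor (6 mm above the bench). Origin: centre of its underside, on the bench; z up.
- dish_black: fixed low round dish for the black specimen: mid-grey disc 70 mm across with a black rim. Flat floor 4 mm above the bench, 50 mm across inside the rim; the rim is a rounded bead 6 mm wide that stands 2 mm above the floor (6 mm above the bench). Origin: centre of its underside, on the bench; z up.
- dish_green: fixed low round dish for the green specimen: mid-grey disc 74 mm across with a green rim. Flat floor 4 mm above the bench, 54 mm across inside the rim; the rim is a rounded bead 6 mm wide that stands 2 mm above the floor (6 mm above the bench). Origin: centre of its underside, on the bench; z up.
- dish_white: fixed low round dish for the white specimen: mid-grey disc 84 mm across with a white rim. Flat floor 4 mm above the bench, 64 mm across inside the rim; the rim is a rounded bead 6 mm wide that stands 2 mm above the floor (6 mm above the bench). Origin: centre of its underside, on the bench; z up.
- brown_bottle: loose bystander: brown glass dropper bottle with a black cap, 38 mm across, 110 mm high. Origin: centre of its underside; z up. Stays where it is.
- clear_bottle: loose bystander: clear pale-blue dropper bottle with a black cap, 38 mm across, 110 mm high. Origin: centre of its underside; z up. Stays where it is.
Not all that is in view belongs to the job. What is shaped like the dish_white but pink or purple is not meant.

How it is judged:
On the way, in this order (a step that is already met when the one before it is completed fails the run):
1. brass weight set down and released inside the yellow-rimmed dish (horizontal distance between brass_weight and dish_yellow below 0.0135 m and z of brass_weight in the frame of dish_yellow between 0.001 and 0.007 m and angle between brass_weight's own z axis and vertical below 0.12 rad and contact force between brass_weight and the fingers below 0.01 N and linear speed of brass_weight below 0.02 m/s), for 0.2 s.
2. specimen black set down and released inside the black-rimmed dish (horizontal distance between specimen_black and dish_black below 0.0135 m and z of specimen_black in the frame of dish_black between 0.001 and 0.007 m and angle between specimen_black's own z axis and vertical below 0.12 rad and contact force between specimen_black and the fingers below 0.01 N and linear speed of specimen_black below 0.02 m/s), for 0.2 s.
3. specimen green set down and released inside the green-rimmed dish (horizontal distance between specimen_green and dish_green below 0.0135 m and z of specimen_green in the frame of dish_green between 0.001 and 0.007 m and angle between specimen_green's own z axis and vertical below 0.12 rad and contact force between specimen_green and the fingers below 0.01 N and linear speed of specimen_green below 0.02 m/s), for 0.2 s.
4. specimen white set down and released inside the white-rimmed dish (horizontal distance between specimen_white and dish_white below 0.0135 m and z of specimen_white in the frame of dish_white between 0.001 and 0.007 m and angle between specimen_white's own z axis and vertical below 0.12 rad and contact force between specimen_white and the fingers below 0.01 N and linear speed of specimen_white below 0.02 m/s), for 0.2 s.
At the end, for the whole second after the job is handed in: The brass weight and the black, green and white specimens each rest, released and still, inside the rim of their own dish: within 13.5 mm of its centre (which is as far as the rim lets them go), foot within 3 mm of the dish's floor height, upright within 0.12 rad (all of step 1 and all of step 2 and all of step 3 and all of step 4); the robot touches nothing.
It fails at once if a piece of the pile is tipped over (more than 0.7 rad) (angle between any of brass_weight, specimen_black, specimen_green, specimen_white's own z axis and vertical above 0.7 rad).
It fails at once if the brown bottle is tipped or moved more than 20 mm (distance of brown_bottle from where it was at the start of the episode above 0.02 m or angle between brown_bottle's own z axis and vertical above 0.4 rad).
It fails at once if the clear bottle is tipped or moved more than 20 mm (distance of clear_bottle from where it was at the start of the episode above 0.02 m or angle between clear_bottle's own z axis and vertical above 0.4 rad).
It also fails if it takes over 122 s, if anything falls off the work surface, if the arm or the gripper's body presses on something with over 40 N, if the wrist force passes 120 N, or if a joint passes its speed limit or range.

### The arm

A 6-joint arm with a two-finger parallel gripper is mounted at the origin on a cart in front of the work surface, level with it; the furniture and walls round the work are solid. World frame = base frame: x ahead of the robot, y to its left, z up, the work surface at z = 0. Lengths are in m, angles in rad, forces in N, time in s.
With the tool pointing down it reaches from about 0.25 to 0.8 m from the base axis. Payload 8.5 kg.
Tool frame: the origin (TCP) lies at the very end of the fingers, on their centre line; the grasp point (between the pads) lies 19 mm behind it; z points along the fingers, y is the line along which they close (so a half turn about z gives the same grasp; the last joint's range is limited). The gripper opens to 85 mm and grips with 20 to 120 N. Pads are 22 mm wide; open, the fingers measure 114 mm over their backs; the gripper's body (76 mm by 85 mm) begins 54 mm behind the grasp point. The pads swing forward as they close: fully open they stand 13 mm farther back than shut.
Start: joints at [1.168, 0.238, -0.013, 1.319, 0, 1.571], TCP at [0.206, 0.483, 0.231] pointing down, gripper open.
Joint ranges: [-2.66, 2.66], [-1.03, 1.9], [-1.14, 1.46], [-1.82, 2.27], [-1.45, 1.34], [-3.14, 3.14]. Speed limits (rad/s): [2.22, 2.22, 2.79, 3.14, 3.14, 3.14].

### API

Orientations are given as a rotation vector (axis times angle).
In Python, from workcell import readout, eyes, order, silhouettes, pinpoint gives the robot as it stands.
- The arm moves only by the tool carry_out, never from a script. Its argument "commands" is text: rows parted by semicolons, each of 7 numbers parted by spaces: the shift along the world's x, y, z in m, then the turn, a rotation vector about the world's x, y, z in degrees, then the finger opening in m, from 0 to 0.0854. In form: x y z wx wy wz fingers; .... A call has 1 to 10 rows; each row shifts and turns the commanded pose from where the row before left it; what a row does not reach is not made up. A row lasts 1/10 s, in which the tool goes at most 50 mm and 8.59 degrees, less where a joint would pass 70% of its speed; a pose out of reach is approached as far as the arm can. A call is refused whole if a number of a shift passes 0.05 or a number of a turn 8.59, either way. A call with a gripper value outside its range is refused whole. The fingers move at their own pace and stop on an object; "newtons" is the grip in N (left out, the last holds). Time passes only in rows, so rows that do not move let the fingers close. It gives the time, the measured TCP pose, the force, the opening and the grip force at its end, in the units of the state.
- readout.get_state(): the state, without advancing time (a new reading comes with each control period).
- eyes.read_camera(name): name is "side" or "top" or "wrist"; returns the picture (384x512x3 uint8, red, green, blue); there is no depth.
- eyes.camera_model(name): a dict with "fx", "fy", "cx", "cy" (pixels), "extrinsics" (4x4, takes a point from camera to world coordinates); the wrist camera has in their place "T_tool_cam" (4x4, takes a point from camera to tool coordinates, whose origin is the TCP and whose axes are the flange's). Camera axes: x right, y down, z forward; pixel columns grow to the right and rows downward; lengths in m; the calibration is good to about 2 mm. A picture is of the moment at which its call begins: read the wrist's pose just before it. camera_model takes no time and is no camera call.
- order.sign_off(): hands the job in; it is judged then, once.
Trained networks look in the newest picture that a camera, given by its name, has taken for a name from the list of things; names that differ only in an ending like _2 or _b are one class to them, and where a whole thing is asked for, a point or a joint stands for the part that bears it (a point fixed in the world has none). Each returns a list of dicts, best first, with "p" (0 to 1); they miss things now and then, are a little off and sometimes report something else, mostly with a low value. They report only what shows in the picture. A call takes as long as a camera call. They do not tell look-alikes from the thing itself.
- silhouettes(name, camera): "pixels" (384x512 bool, what is visible of it).
- pinpoint(name, camera): "xyz" ([x, y, z] in m, in world coordinates, good to about 4 mm: a listed point, or the origin of a listed thing).
The state is a dict: "clock": time; "joints": joint angles; "qvel": joint speeds; "joint_torque": joint torques, N m; "ee_pos": TCP position; "orientation": TCP orientation; "ft_force": force on the tool from outside, world axes, zero at the start; "torque": the same for the moment, N m; "finger_gap": finger opening in m; "grasp_force": force on a finger pad.
Only numpy, scipy, OpenCV 4.12 (cv2) and the standard library are available. Lean on these libraries where they do the work, as an engineer would, in place of code of your own. Each camera call takes 0.05 s, during which the arm holds its last target. There are 200 camera calls.

## Working session

There is one attempt and no reset: what is moved stays moved. The work goes in short steps, Python scripts to look and compute and a tool call to move; the robot and the scene stay as the last step left them, time stands still between calls to the robot, and variables do not carry over. Pictures are saved under pics/ and viewed, at most 14 in all, crops included, and the job is handed in when it is done.

Besides the shell and the picture viewer there is one more tool, called after ">>>" by a JSON object that holds its "fn" and its "kwargs". carry_out: Moves the arm, as the interface text tells. Its arguments: {"type":"object","properties":{"commands":{"type":"string"},"newtons":{"type":"number"}},"required":["commands"]}

```bash
mkdir -p pics
python3 - <<'E'
from workcell import readout, eyes, order, silhouettes, pinpoint
import cv2, numpy as np
for c in ("top","side"):
    im=eyes.read_camera(c); cv2.imwrite(f"pics/{c}0.png",im[:,:,::-1])
    m=eyes.camera_model(c); print(c,m["fx"],m["cx"],m["cy"],np.round(m["extrinsics"],3).tolist())
    for n in "brass_weight specimen_black specimen_green specimen_white dish_yellow dish_black dish_green dish_white brown_bottle clear_bottle".split():
        print(n,[(np.round(d["xyz"],4).tolist(),round(d["p"],2)) for d in pinpoint(n,c)[:3]])
s=readout.get_state(); print(s["clock"],s["ee_pos"],s["orientation"],s["finger_gap"])
print(eyes.camera_model("wrist"))
E
```

```text
top 372.44267333207506 255.4502701679698 188.6666757296958 [[-0.018, -0.974, 0.225, 0.274], [-1.0, 0.018, -0.004, 0.168], [-0.0, -0.225, -0.974, 1.262], [0.0, 0.0, 0.0, 1.0]]
brass_weight [([0.4536, 0.3588, 0.0502], 0.45)]
specimen_black [([0.4589, 0.3624, 0.0342], 0.58), ([0.6087, 0.189, 0.0019], 0.34)]
specimen_green [([0.4618, 0.3589, 0.0203], 0.43)]
specimen_white [([0.4608, 0.3645, 0.006], 0.63)]
dish_yellow [([0.4735, -0.3618, 0.0018], 0.6), ([0.4619, 0.361, 0.0051], 0.29)]
dish_black [([0.5237, -0.1287, 0.0005], 0.71)]
dish_green [([0.4737, 0.0339, 0.0005], 0.86)]
dish_white [([0.6074, 0.1888, -0.0008], 0.97), ([0.5151, -0.2506, 0.0035], 0.87), ([0.5509, 0.5279, -0.0049], 0.78)]
brown_bottle [([0.6281, 0.0456, -0.001], 0.64)]
clear_bottle [([0.6328, -0.3093, 0.0015], 0.68)]
side 441.1497855177143 253.38375319964206 193.22161398853717 [[0.821, -0.239, 0.518, -0.208], [-0.57, -0.308, 0.762, -0.931], [-0.023, -0.921, -0.389, 0.613], [0.0, 0.0, 0.0, 1.0]]
brass_weight [([0.4618, 0.358, 0.0458], 0.42)]
specimen_black [([0.4552, 0.3544, 0.0377], 0.44)]
specimen_green [([0.4585, 0.35
[... 424 characters left out ...]
58)]
brown_bottle [([0.6266, 0.0506, -0.0008], 0.66)]
clear_bottle [([0.6352, -0.31, -0.0048], 0.56), ([0.4568, 0.3584, 0.0469], 0.54)]
1.1 [0.20578586 0.48294908 0.23126254] [-6.28431136e-01 -3.07807418e+00  2.15635931e-04] 0.08510195087996536
{'fx': 345.381998398916, 'fy': 345.381998398916, 'cx': 257.7855260910833, 'cy': 193.55677932817719, 'T_tool_cam': array([[ 1.15902049e-03, -9.50412570e-01, -3.10989717e-01,
         8.10432919e-02],
       [ 9.99999293e-01,  1.01937035e-03,  6.11587040e-04,
        -9.01445516e-05],
       [-2.64246314e-04, -3.10990206e-01,  9.50413080e-01,
        -1.42342256e-01],
       [ 0.00000000e+00,  0.00000000e+00,  0.00000000e+00,
         1.00000000e+00]])}
```

View pics/top0.png

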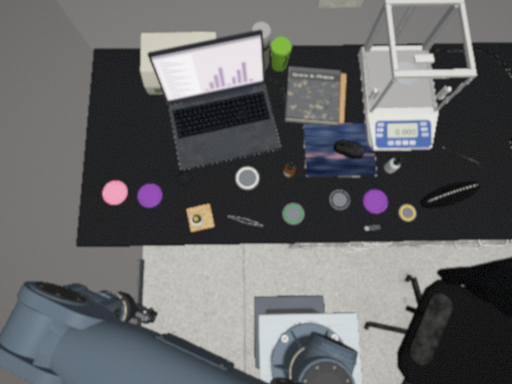

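View pics/side0.png

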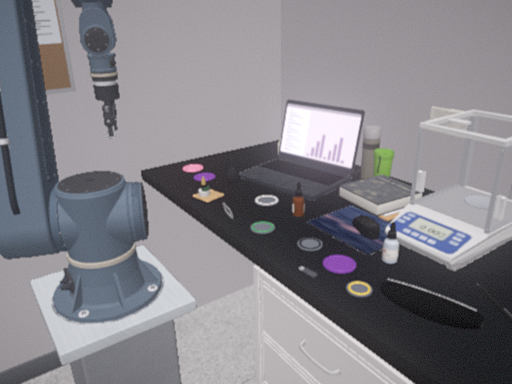

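The top view shows the pile at about px (197,218). The dishes are white-rimmed (247,178), green (293,213), black (340,200) and yellow (407,213). The purple and pink ones are decoys. The side view shows the weight on the pile at about (204,186). Next I'll bring the wrist camera over the pile.

>>> {"fn": "carry_out", "kwargs": {"commands": "0.042 -0.0205 -0.008 0 0 0 0.085;0.042 -0.0205 -0.008 0 0 0 0.085;0.042 -0.0205 -0.008 0 0 0 0.085;0.042 -0.0205 -0.008 0 0 0 0.085;0.042 -0.0205 -0.008 0 0 0 0.085;0.042 -0.0205 -0.008 0 0 0 0.085;0 0 0 0 0 0 0.085;0 0 0 0 0 0 0.085"}}

```text
clock: 1.9
ee_pos: [0.4585, 0.359, 0.1827]
orientation: [-0.632, -3.076, 0.001]
ft_force: [0.3, -0.2, -0.1]
finger_gap: 0.0851
grasp_force: 0.0
```

```bash
cat > h.py <<'E'
from workcell import readout, eyes, order, silhouettes, pinpoint
import cv2, numpy as np
from scipy.spatial.transform import Rotation as R
def pose():
    s=readout.get_state(); T=np.eye(4); T[:3,:3]=R.from_rotvec(s["orientation"]).as_matrix(); T[:3,3]=s["ee_pos"]; return s,T
def wrist(name=None,box=None,scale=1):
    s,T=pose(); im=eyes.read_camera("wrist"); m=eyes.camera_model("wrist")
    if name:
        o=im if box is None else im[box[1]:box[3],box[0]:box[2]]
        cv2.imwrite(f"pics/{name}.png",cv2.resize(o,None,fx=scale,fy=scale)[:,:,::-1])
    return im,m,T@m["T_tool_cam"]
def ray(m,E,u,v,z):
    d=E[:3,:3]@np.array([(u-m["cx"])/m["fx"],(v-m["cy"])/m["fy"],1]); o=E[:3,3]
    return o+d*(z-o[2])/d[2]
def proj(m,E,p):
    q=np.linalg.inv(E)@np.append(p,1); return np.array([m["fx"]*q[0]/q[2]+m["cx"],m["fy"]*q[1]/q[2]+m["cy"]])
E
python3 - <<'E'
from h import *
im,m,E=wrist("w1")
s,T=pose(); print(s["clock"],s["ee_pos"],T[:3,:3].round(3).tolist())
for n in "brass_weight specimen_black specimen_green specimen_white".split():
    print(n,[(np.round(d["xyz"],4).tolist(),round(d["p"],2)) for d in pinpoint(n,"wrist")[:3]])
E
```

```text
1.95 [0.45769989 0.35972099 0.18308425] [[-0.92, 0.393, -0.001], [0.393, 0.92, -0.0], [0.001, -0.001, -1.0]]
brass_weight [([0.4565, 0.3559, 0.0455], 0.83)]
specimen_black [([0.4563, 0.3536, 0.0394], 0.81)]
specimen_green [([0.4662, 0.3615, 0.0245], 0.66)]
specimen_white [([0.4604, 0.3594, 0.0033], 0.58)]
```

View pics/w1.png

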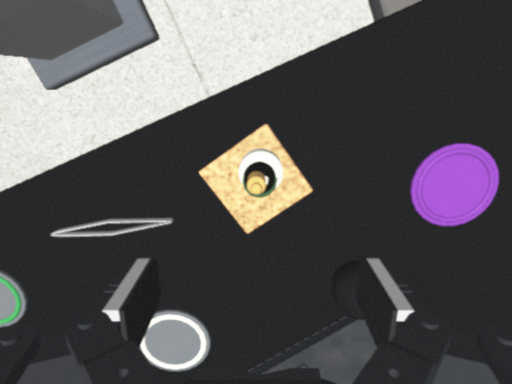

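Run:
```python
import cv2
im=cv2.imread("pics/w1.png")[120:240,195:320]
cv2.imwrite("pics/w1c.png",cv2.resize(im,None,fx=4.8,fy=4.8,interpolation=cv2.INTER_CUBIC))
```

```text
(no output)
```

View pics/w1c.png

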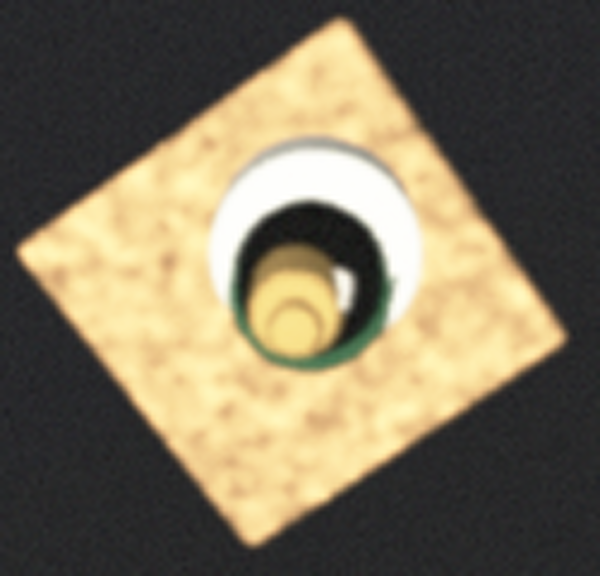

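The crop shows these outlines: white disc centre at px (260.8,171), black top centre (260,177.5), weight knob (256.5,187.7). A green sliver shows low in the crop, and a possible clip at crop (390,285).

Run:
```python
from h import *
s,T=pose(); m=eyes.camera_model("wrist"); E=T@m["T_tool_cam"]
for n,u,v,z in [("white",260.8,171,.023),("black",260,177.5,.047),("knob",256.5,187.7,.074),("body",256.5,184.8,.063),("clip",195+391/4.8,120+285/4.8,.03)]:
    p=ray(m,E,u,v,z); print(n,p.round(4))
def ring(c,r,z): 
    q=np.array([proj(m,E,[c[0]+r*np.cos(a),c[1]+r*np.sin(a),z]) for a in np.linspace(0,6.28,40)]); q=(q-[195,120])*4.8
    return q.min(0).round(),q.max(0).round()
for n,u,v,z,r in [("white",260.8,171,.023,.02),("black",260,177.5,.047,.013),("body",256.5,184.8,.063,.0075),("green",258.5,178,.036,.015)]:
    c=ray(m,E,u,v,z); print(n,ring(c,r,z))
c=ray(m,E,260.8,171,.005); 
print("tool y",T[:3,1])
```

```text
white [0.455  0.3647 0.023 ]
black [0.4541 0.3641 0.047 ]
knob [0.4536 0.3612 0.074 ]
body [0.4545 0.3608 0.063 ]
clip [0.4658 0.3752 0.03  ]
white (array([210., 140.]), array([422., 346.]))
black (array([238., 203.]), array([386., 347.]))
body (array([250., 267.]), array([340., 354.]))
green (array([222., 197.]), array([387., 357.]))
tool y [3.90456087e-01 9.20621460e-01 4.14753811e-04]
```

>>> {"fn": "carry_out", "kwargs": {"commands": "-0.003 0.001 -0.03 0 0 0 0.045;0 0 -0.03 0 0 0 0.045;0 0 -0.02 0 0 0 0.045;0 0 -0.02 0 0 0 0.045;0 0 -0.012 0 0 0 0.045;0 0 -0.012 0 0 0 0.045;0 0 0 0 0 0 0.045;0 0 0 0 0 0 0.045"}}

```text
clock: 2.95
ee_pos: [0.4549, 0.3612, 0.0597]
orientation: [0.628, 3.078, 0.0]
ft_force: [-0.0, -0.2, 1.0]
finger_gap: 0.0452
grasp_force: 0.0
```

Run:
```python
from h import *
im,m,E=wrist("w2",(100,130,420,384),2.4)
s,T=pose(); print(s["clock"],s["ee_pos"])
```

```text
3.0 [0.45515507 0.36136973 0.06008232]
```

View pics/w2.png

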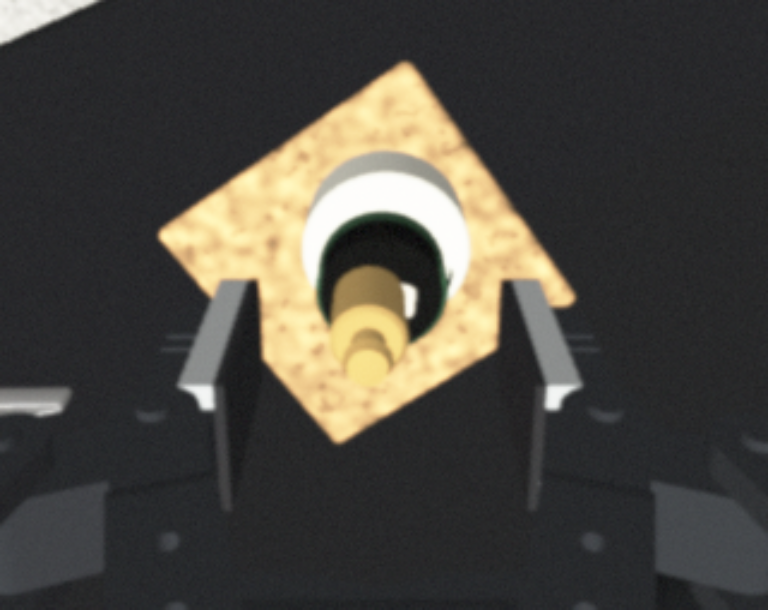

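The weight's axis is at crop x 368 and the finger midline at x 380, so the weight sits about 2 mm to tool −y. I'll correct, lower and close.

>>> {"fn": "carry_out", "kwargs": {"commands": "-0.001 -0.002 -0.005 0 0 0 0.03;0 0 -0.0045 0 0 0 0.025;0 0 0 0 0 0 0.01;0 0 0 0 0 0 0.005;0 0 0 0 0 0 0.005;0 0 0 0 0 0 0.005;0 0 0 0 0 0 0.005", "newtons": 25}}

```text
clock: 3.7
ee_pos: [0.4539, 0.359, 0.0499]
orientation: [0.628, 3.078, 0.0]
ft_force: [0.8, 0.3, -0.4]
finger_gap: 0.0137
grasp_force: 25.4
```

>>> {"fn": "carry_out", "kwargs": {"commands": "0 0 0.01 0 0 0 0.005;0 0 0.02 0 0 0 0.005;0 0 0.03 0 0 0 0.005;0 0 0.03 0 0 0 0.005;0 0 0.03 0 0 0 0.005;0 0 0 0 0 0 0.005"}}

```text
clock: 4.3
ee_pos: [0.4555, 0.3603, 0.1748]
orientation: [0.627, 3.073, 0.009]
ft_force: [0.6, -0.3, -0.2]
finger_gap: 0.0139
grasp_force: 25.4
```

Run:
```python
from h import *
im,m,E=wrist("w3",(100,130,420,384),2.4)
s,T=pose(); print(s["clock"],s["ee_pos"],s["joints"],s["finger_gap"])
```

```text
4.35 [0.45483551 0.35977997 0.17252992] [ 6.69269473e-01  3.52542995e-01 -2.18563132e-03  1.21142281e+00
 -6.35189282e-05  1.07199611e+00] 0.013830839994993032
```

View pics/w3.png

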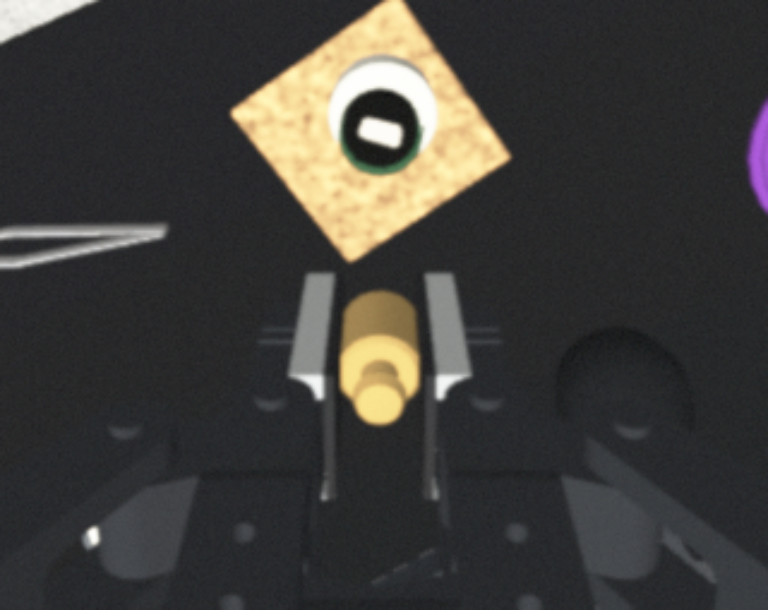

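Weight held upright between the pads, centred at crop x 380. The black specimen is left at crop (380,129) with its label showing. Next, carry it to the yellow dish.

>>> {"fn": "carry_out", "kwargs": {"commands": "0.001 -0.02 0 0 0 0 0.005;0.001 -0.0485 0 0 0 0 0.005;0.001 -0.0485 0 0 0 0 0.005;0.001 -0.0485 0 0 0 0 0.005;0.001 -0.0485 0 0 0 0 0.005;0.001 -0.0485 0 0 0 0 0.005;0.001 -0.0485 0 0 0 0 0.005;0.001 -0.0485 0 0 0 0 0.005;0.001 -0.0485 0 0 0 0 0.005;0.001 -0.0485 0 0 0 0 0.005"}}

```text
clock: 5.35
ee_pos: [0.4619, -0.0999, 0.1689]
orientation: [-0.629, -3.076, 0.0]
ft_force: [1.0, 0.1, -0.1]
finger_gap: 0.0138
grasp_force: 25.4
```

>>> {"fn": "carry_out", "kwargs": {"commands": "0.001 -0.0485 0 0 0 0 0.005;0.001 -0.0485 0 0 0 0 0.005;0.001 -0.0485 0 0 0 0 0.005;0.001 -0.0485 0 0 0 0 0.005;0.001 -0.0485 0 0 0 0 0.005;0.002 -0.0215 0 0 0 0 0.005;0 0 0 0 0 0 0.005;0 0 0 0 0 0 0.005;0 0 0 0 0 0 0.005"}}

```text
clock: 6.25
ee_pos: [0.47, -0.3604, 0.1693]
orientation: [-0.627, -3.077, -0.001]
ft_force: [-0.1, 0.0, -0.6]
finger_gap: 0.0135
grasp_force: 25.4
```

Run:
```python
from h import *
im,m,E=wrist("w4",(50,50,450,350),2)
s,T=pose(); print(s["clock"],s["ee_pos"],s["orientation"],s["finger_gap"])
print([(np.round(d["xyz"],4).tolist(),round(d["p"],2)) for d in pinpoint("dish_yellow","wrist")[:3]])
hsv=cv2.cvtColor(im,cv2.COLOR_RGB2HSV); mk=cv2.inRange(hsv,(20,120,80),(35,255,255))
n,l,st,c=cv2.connectedComponentsWithStats(mk)
for i in range(1,n):
    if st[i,4]>80:
        print(st[i]); pts=np.argwhere(l==i)[:,::-1].astype(np.float32); h=cv2.convexHull(pts); e=cv2.fitEllipse(h); print(e, ray(m,E,*e[0],.005))
```

```text
6.3 [ 0.47029664 -0.36032588  0.16956918] [-6.26749314e-01 -3.07750287e+00 -6.87241836e-04] 0.013401860019658597
[([0.4721, -0.3586, 0.0041], 0.69)]
[237 147  55  54 810]
((263.7866516113281, 173.38156127929688), (53.1198616027832, 54.77322769165039), 79.97457885742188) [ 0.47178054 -0.35506321  0.005     ]
```

View pics/w4.png

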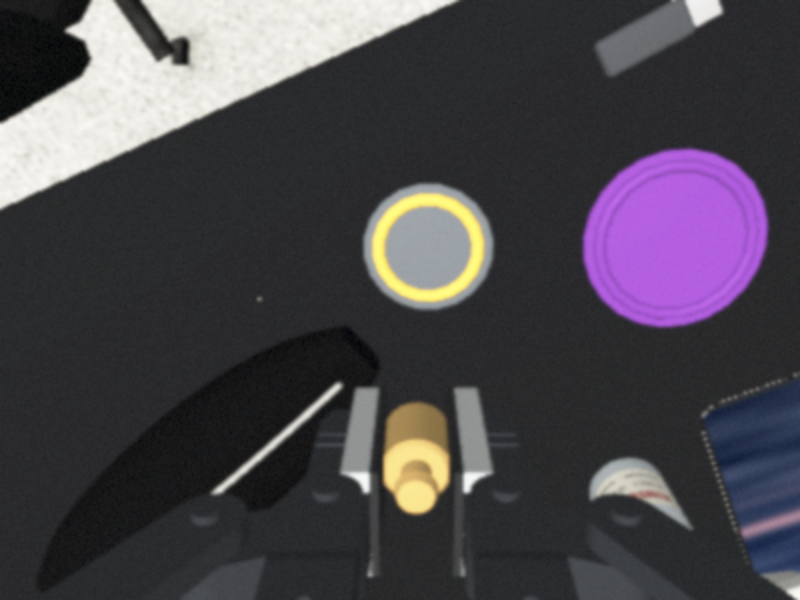

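Yellow dish at crop (428,246). The wrist estimate is about (0.4715,−0.3565), which agrees with the network. Lowering there.

>>> {"fn": "carry_out", "kwargs": {"commands": "0.001 0.004 -0.02 0 0 0 0.005;0 0 -0.035 0 0 0 0.005;0 0 -0.035 0 0 0 0.005;0 0 -0.025 0 0 0 0.005;0 0 -0.02 0 0 0 0.005;0 0 -0.012 0 0 0 0.005;0 0 -0.006 0 0 0 0.005;0 0 -0.004 0 0 0 0.005;0 0 -0.002 0 0 0 0.005;0 0 0 0 0 0 0.005"}}

```text
clock: 7.35
ee_pos: [0.4721, -0.3578, 0.0113]
orientation: [0.628, 3.077, -0.001]
ft_force: [0.0, -0.0, -0.0]
finger_gap: 0.0136
grasp_force: 25.4
```

Run:
```python
from h import *
im,m,E=wrist("w5",(100,110,420,350),2)
s,T=pose(); print(s["clock"],s["ee_pos"],s["ft_force"],s["finger_gap"])
```

```text
7.4 [ 0.47208954 -0.35781796  0.01141421] [-0.34829888 -0.13314351  0.95840638] 0.013644126837033338
```

View pics/w5.png

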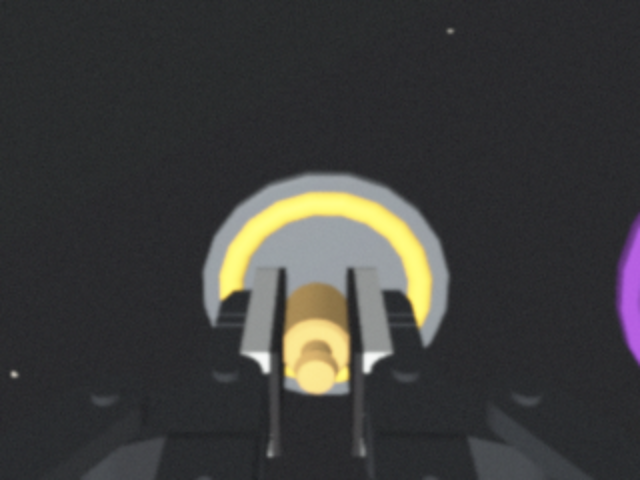

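Run:
```python
from h import *
s,T=pose(); m=eyes.camera_model("wrist"); E=T@m["T_tool_cam"]
for r,z,ctr in [(.03,.004,None)]:
    for c in [(.472,-.358),(.4685,-.354),(.4715,-.3545)]:
        q=np.array([proj(m,E,[c[0]+r*np.cos(a),c[1]+r*np.sin(a),z]) for a in np.linspace(0,6.28,60)]); q=(q-[100,110])*2
        print(c,q.min(0).round(),q.max(0).round())
for c in [T[:3,3],(.4713,-.3590)]:
  for z in(.008,.006):
    q=np.array([proj(m,E,[c[0]+.0075*np.cos(a),c[1]+.0075*np.sin(a),z]) for a in np.linspace(0,6.28,60)]); q=(q-[100,110])*2
    print("foot",z,q.min(0).round(),q.max(0).round())
```

```text
(0.472, -0.358) [191. 176.] [438. 397.]
(0.4685, -0.354) [199. 156.] [449. 381.]
(0.4715, -0.3545) [203. 168.] [451. 391.]
foot 0.008 [284. 272.] [347. 329.]
foot 0.006 [284. 268.] [347. 324.]
foot 0.008 [278. 271.] [341. 328.]
foot 0.006 [278. 267.] [341. 323.]
```

The weight's foot is about 5 mm off the dish centre, so I'll correct, lower and release.

>>> {"fn": "carry_out", "kwargs": {"commands": "-0.003 0.003 0 0 0 0 0.005;0 0 -0.0015 0 0 0 0.005;0 0 -0.0015 0 0 0 0.005;0 0 0 0 0 0 0.005;0 0 0 0 0 0 0.005"}}

```text
clock: 7.9
ee_pos: [0.4688, -0.3546, 0.0077]
orientation: [-0.629, -3.078, 0.0]
ft_force: [0.2, 0.6, 0.6]
finger_gap: 0.0134
grasp_force: 25.4
```

Release to 28 mm, wait, then rise.

>>> {"fn": "carry_out", "kwargs": {"commands": "0 0 0 0 0 0 0.02;0 0 0 0 0 0 0.028;0 0 0 0 0 0 0.028;0 0 0 0 0 0 0.028;0 0 0.02 0 0 0 0.028;0 0 0.03 0 0 0 0.03;0 0 0.05 0 0 0 0.045;0 0 0.05 0 0 0 0.045;0 0 0 0 0 0 0.045;0 0 0 0 0 0 0.045"}}

```text
clock: 8.9
ee_pos: [0.4694, -0.355, 0.1592]
orientation: [0.628, 3.076, -0.002]
ft_force: [0.4, -0.3, -1.4]
finger_gap: 0.0453
grasp_force: 0.0
```

Run:
```python
from h import *
im,m,E=wrist("w6",(180,80,340,240),2)
p3=cv2.imread("pics/w3.png")[0:270,210:530]; a=cv2.imread("pics/w6.png")
c=np.zeros((560,640,3),np.uint8); c[:540,:640]=cv2.resize(p3,None,fx=2,fy=2,interpolation=cv2.INTER_CUBIC)
c2=np.zeros((560,780,3),np.uint8); c2[:270*560//320-0 if 0 else 405,:480]=cv2.resize(p3,(480,405),interpolation=cv2.INTER_CUBIC); c2[:300,480:780]=cv2.resize(a,(300,300)); cv2.imwrite("pics/w6.png",c2)
s,T=pose(); print(s["clock"],s["ee_pos"],s["ft_force"],s["finger_gap"])
```

```text
8.95 [ 0.46865543 -0.35444127  0.15766263] [-0.43216703  0.41888555 -0.58014439] 0.04438691156530514
```

View pics/w6.png

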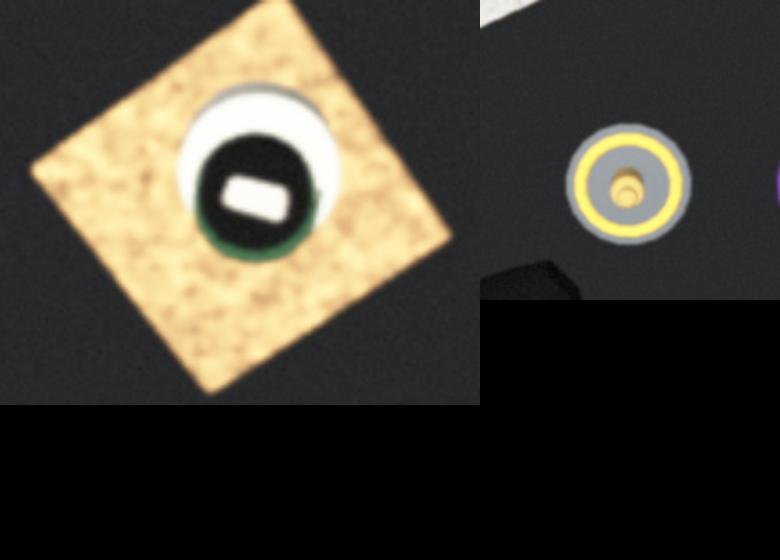

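The right panel shows the weight standing in the middle of the yellow dish. The left panel shows the pile without it, with black on green and the clip on the image-right flank. Going back to the pile.

>>> {"fn": "carry_out", "kwargs": {"commands": "-0.001 0.02 0.005 0 0 0 0.045;-0.001 0.0485 0.005 0 0 0 0.045;-0.001 0.0485 0.004 0 0 0 0.045;-0.001 0.0485 0 0 0 0 0.045;-0.001 0.0485 0 0 0 0 0.045;-0.001 0.0485 0 0 0 0 0.045;-0.001 0.0485 0 0 0 0 0.045;-0.001 0.0485 0 0 0 0 0.045;-0.001 0.0485 0 0 0 0 0.045;-0.001 0.0485 0 0 0 0 0.045"}}

```text
clock: 9.95
ee_pos: [0.4568, 0.1042, 0.1707]
orientation: [-0.628, -3.076, 0.001]
ft_force: [0.6, -0.2, 0.1]
finger_gap: 0.0449
grasp_force: 0.0
```

>>> {"fn": "carry_out", "kwargs": {"commands": "-0.001 0.0485 0 0 0 0 0.045;-0.001 0.0485 0 0 0 0 0.045;-0.001 0.0485 0 0 0 0 0.045;-0.001 0.0485 0 0 0 0 0.045;0 0.0485 0 0 0 0 0.045;0 0.02 0 0 0 0 0.045;0 0 0 0 0 0 0.045;0 0 0 0 0 0 0.045"}}

```text
clock: 10.75
ee_pos: [0.4533, 0.3642, 0.1704]
orientation: [-0.626, -3.077, 0.004]
ft_force: [-0.5, 0.2, 0.5]
finger_gap: 0.0451
grasp_force: 0.0
```

```bash
cat >> h.py <<'E'
def disc(m,E,mask,z,r):
    """centre of a disc top (radius r, height z) from a mask: fit circle to the hull after rectifying to plane z"""
    from scipy.optimize import least_squares
    p=np.argwhere(mask)[:,::-1].astype(np.float32); h=cv2.convexHull(p)[:,0]
    w=np.array([ray(m,E,u,v,z)[:2] for u,v in h])
    f=least_squares(lambda c:np.hypot(*(w-c[:2]).T)-r,w.mean(0),loss="soft_l1",f_scale=.0004)
    return f.x, np.abs(f.fun).mean(), np.hypot(*(w-f.x).T).max()
E
python3 - <<'E'
from h import *
im,m,E=wrist("w7"); s,T=pose(); print(s["clock"],s["ee_pos"],s["finger_gap"])
P=None
for n,z,r in [("specimen_black",.047,.013),("specimen_green",.036,.015),("specimen_white",.023,.02)]:
    d=silhouettes(n,"wrist"); q=pinpoint(n,"wrist")
    for k in d[:2]:
        pk=k["pixels"]; ys,xs=np.where(pk); print(n,round(k["p"],2),xs.min(),xs.max(),ys.min(),ys.max(),disc(m,E,pk,z,r))
    print([(np.round(x["xyz"],4).tolist(),round(x["p"],2)) for x in q[:2]])
g=im.astype(int)
mk=(g.max(2)<60); 
print("predicted black px",proj(m,E,[.4535,.363,.047]))
E
```

```text
10.8 [0.45363415 0.36361335 0.17078969] 0.04478022309063188
specimen_black 0.88 240 271 173 206 (array([0.4550251 , 0.36109128]), np.float64(0.0006555875168659642), np.float64(0.01472597478877665))
[([0.4562, 0.357, 0.0381], 0.7)]
specimen_green 0.52 239 274 187 209 (array([0.46022139, 0.35935949]), np.float64(0.00017347589074368763), np.float64(0.015157835643647422))
[([0.465, 0.3611, 0.0232], 0.76)]
specimen_white 0.91 236 281 158 196 (array([0.45508052, 0.36333038]), np.float64(0.00046366879669816006), np.float64(0.02109521057801629))
specimen_white 0.44 240 271 173 205 (array([0.46634765, 0.35708265]), np.float64(0.004190324360293999), np.float64(0.020363938599890132))
[([0.4597, 0.3598, 0.0023], 0.64)]
predicted black px [256.88656041 187.59103379]
```

```bash
python3 - <<'E'
import cv2,numpy as np
im=cv2.imread("pics/w7.png")
print(im[150:215,256].tolist()[::1])
print("row"); print(im[186,230:290].tolist())
print(im[192,230:290].tolist())
E
cat >/dev/null
```

```text
[[167, 232, 252], [167, 232, 252], [156, 222, 249], [149, 215, 246], [146, 210, 243], [143, 205, 240], [150, 216, 245], [157, 215, 243], [160, 190, 215], [159, 172, 179], [159, 170, 172], [181, 194, 195], [230, 239, 240], [249, 252, 253], [252, 254, 254], [252, 254, 254], [252, 254, 254], [252, 254, 254], [252, 254, 254], [252, 254, 254], [251, 254, 254], [247, 252, 252], [206, 220, 219], [104, 112, 111], [31, 36, 34], [20, 25, 23], [26, 28, 30], [28, 30, 28], [25, 27, 26], [25, 26, 27], [21, 26, 27], [24, 25, 26], [28, 29, 29], [29, 30, 30], [28, 28, 31], [50, 52, 53], [142, 154, 158], [233, 243, 245], [247, 252, 253], [248, 252, 253], [248, 252, 253], [248, 252, 253], [248, 252, 253], [248, 253, 253], [246, 251, 253], [230, 240, 243], [142, 153, 158], [53, 56, 59], [32, 33, 34], [23, 26, 26], [28, 28, 27], [24, 28, 27], [28, 28, 26], [24, 28, 27], [27, 27, 27], [38, 43, 33], [58, 82, 54], [81, 115, 74], [88, 125, 92], [112, 163, 174], [156, 220, 246], [166, 231, 252], [170, 233, 253], [171, 234, 253], [173, 236, 253]]
row
[[167, 232, 252], [166, 229, 252], [159, 225, 250], [156, 22
[... 1172 characters left out ...]
65, 170], [223, 232, 237], [241, 248, 250], [247, 251, 253], [248, 252, 253], [248, 252, 253], [248, 252, 253], [248, 252, 253], [248, 252, 253], [248, 252, 253], [248, 252, 253], [248, 252, 253], [248, 252, 253], [248, 252, 253], [248, 252, 253], [248, 252, 253], [247, 252, 253], [239, 247, 249], [175, 190, 196], [82, 89, 92], [31, 33, 33], [29, 31, 29], [27, 29, 28], [30, 34, 32], [35, 47, 33], [61, 85, 57], [83, 110, 80], [148, 167, 156], [230, 240, 239], [249, 253, 253], [249, 253, 253], [235, 247, 251], [196, 232, 248], [160, 218, 246], [148, 210, 244], [143, 205, 240], [140, 200, 237], [136, 196, 235], [137, 197, 236], [142, 202, 240], [145, 210, 243], [149, 215, 246], [148, 213, 246]]
```

>>> {"fn": "carry_out", "kwargs": {"commands": "0.001 -0.003 -0.02 0 0 0 0.045;0 0 -0.03 0 0 0 0.045;0 0 -0.03 0 0 0 0.045;0 0 -0.02 0 0 0 0.045;0 0 -0.011 0 0 0 0.045;0 0 0 0 0 0 0.045;0 0 0 0 0 0 0.045"}}

```text
clock: 11.8
ee_pos: [0.4562, 0.3616, 0.0616]
orientation: [0.629, 3.077, 0.001]
ft_force: [0.2, -0.3, -1.2]
finger_gap: 0.0447
grasp_force: 0.0
```

Run:
```python
from h import *
im,m,E=wrist("w8",(100,130,420,384),2.4); s,T=pose(); print(s["clock"],s["ee_pos"],s["finger_gap"])
```

```text
11.85 [0.45647623 0.36183999 0.06194369] 0.04491648227773795
```

View pics/w8.png

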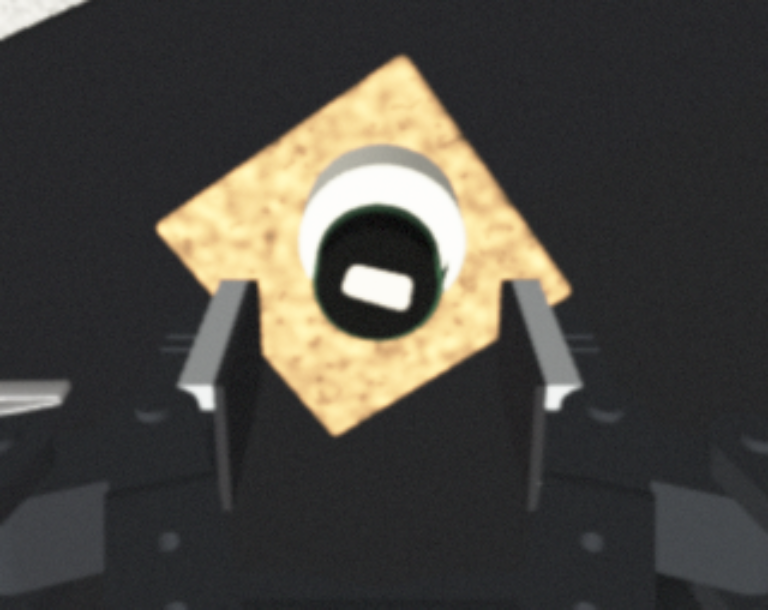

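Black spans crop x 317–440, so its centre is 378 against a finger midline of 380, and y ≈ 283, which is aligned. The clip is at crop (445,270), on the image-right side. Lower to just above the green top, then grip and lift.

>>> {"fn": "carry_out", "kwargs": {"commands": "0 0 -0.012 0 0 0 0.04;0 0 -0.011 0 0 0 0.036;0 0 0 0 0 0 0.036;0 0 0 0 0 0 0.015;0 0 0 0 0 0 0.015;0 0 0 0 0 0 0.015;0 0 0 0 0 0 0.015", "newtons": 25}}

```text
clock: 12.55
ee_pos: [0.456, 0.3616, 0.038]
orientation: [0.628, 3.078, 0.0]
ft_force: [-0.3, -0.4, 0.1]
finger_gap: 0.0246
grasp_force: 24.5
```

>>> {"fn": "carry_out", "kwargs": {"commands": "0 0 0.004 0 0 0 0.015;0 0 0.01 0 0 0 0.015;0 0 0.025 0 0 0 0.015;0 0 0.03 0 0 0 0.015;0 0 0.03 0 0 0 0.015;0 0 0.03 0 0 0 0.015;0 0 0 0 0 0 0.015;0 0 0 0 0 0 0.015"}}

```text
clock: 13.35
ee_pos: [0.4561, 0.3617, 0.1679]
orientation: [0.628, 3.077, 0.002]
ft_force: [0.2, 0.3, 0.3]
finger_gap: 0.0243
grasp_force: 24.6
```

Run:
```python
from h import *
im,m,E=wrist("w9",(100,130,420,384),2.4); s,T=pose(); print(s["clock"],s["ee_pos"],s["finger_gap"],s["grasp_force"])
```

```text
13.4 [0.45559274 0.361311   0.1668321 ] 0.024567007417635893 24.606916308403015
```

View pics/w9.png

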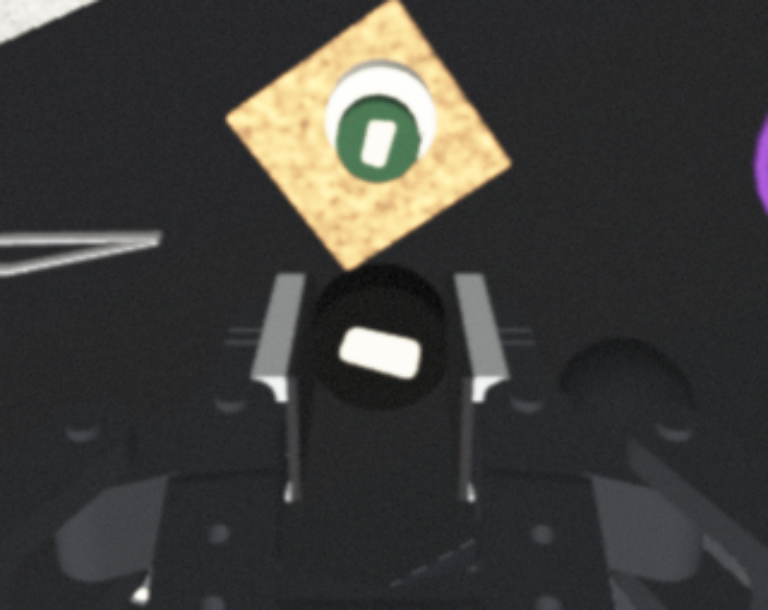

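Black is held level, centred between the pads. Green remains on white at crop (378,140), with its label intact. On to the black dish.

>>> {"fn": "carry_out", "kwargs": {"commands": "0.0065 -0.03 0 0 0 0 0.015;0.0065 -0.048 0 0 0 0 0.015;0.0065 -0.048 0 0 0 0 0.015;0.0065 -0.048 0 0 0 0 0.015;0.0065 -0.048 0 0 0 0 0.015;0.0065 -0.048 0 0 0 0 0.015;0.0065 -0.048 0 0 0 0 0.015;0.0065 -0.048 0 0 0 0 0.015;0.0065 -0.048 0 0 0 0 0.015;0.0065 -0.048 0 0 0 0 0.015"}}

```text
clock: 14.4
ee_pos: [0.5199, -0.1024, 0.1657]
orientation: [-0.628, -3.076, 0.0]
ft_force: [0.9, 0.6, -0.6]
finger_gap: 0.0242
grasp_force: 24.6
```

>>> {"fn": "carry_out", "kwargs": {"commands": "0.003 -0.028 0 0 0 0 0.015;0 0 0 0 0 0 0.015;0 0 0 0 0 0 0.015;0 0 0 0 0 0 0.015"}}

```text
clock: 14.8
ee_pos: [0.5232, -0.1277, 0.1661]
orientation: [-0.627, -3.077, -0.0]
ft_force: [0.2, 0.4, 0.2]
finger_gap: 0.0244
grasp_force: 24.7
```

```bash
cat > d.py <<'E'
import sys
from h import *
n,r=sys.argv[1],float(sys.argv[2])
im,m,E=wrist("d_"+n); s,T=pose(); print(s["clock"],s["ee_pos"],s["finger_gap"])
for k in silhouettes(n,"wrist")[:3]:
    ys,xs=np.where(k["pixels"]); print(round(k["p"],2),xs.min(),xs.max(),ys.min(),ys.max(),disc(m,E,k["pixels"],.004,r))
print([(np.round(x["xyz"],4).tolist(),round(x["p"],2)) for x in pinpoint(n,"wrist")[:3]])
E
python3 d.py dish_black .035
```

```text
14.85 [ 0.52339836 -0.12747731  0.16635068] 0.02408302940361565
0.74 220 296 134 210 (array([ 0.52165443, -0.12697368]), np.float64(0.00045420373420958866), np.float64(0.03657026351105367))
0.39 448 511 181 241 (array([0.64097325, 0.04605   ]), np.float64(0.00472353925632859), np.float64(0.047792705889275436))
[([0.5235, -0.1273, 0.0023], 0.56)]
```

>>> {"fn": "carry_out", "kwargs": {"commands": "-0.002 -0.0005 -0.03 0 0 0 0.015;0 0 -0.035 0 0 0 0.015;0 0 -0.035 0 0 0 0.015;0 0 -0.025 0 0 0 0.015;0 0 -0.015 0 0 0 0.015;0 0 -0.01 0 0 0 0.015;0 0 -0.004 0 0 0 0.015;0 0 -0.002 0 0 0 0.015;0 0 0 0 0 0 0.015;0 0 0 0 0 0 0.015"}}

```text
clock: 15.95
ee_pos: [0.5223, -0.1292, 0.0115]
orientation: [0.628, 3.077, -0.0]
ft_force: [1.1, -0.5, 0.1]
finger_gap: 0.0247
grasp_force: 24.7
```

>>> {"fn": "carry_out", "kwargs": {"commands": "-0.001 0.001 -0.002 0 0 0 0.015;0 0 -0.0018 0 0 0 0.015;0 0 0 0 0 0 0.015;0 0 0 0 0 0 0.03;0 0 0 0 0 0 0.034;0 0 0 0 0 0 0.034;0 0 0 0 0 0 0.034"}}

```text
clock: 16.65
ee_pos: [0.5208, -0.1281, 0.007]
orientation: [0.629, 3.078, -0.0]
ft_force: [0.2, 0.7, 1.2]
finger_gap: 0.0342
grasp_force: 0.0
```

>>> {"fn": "carry_out", "kwargs": {"commands": "0 0 0.015 0 0 0 0.034;0 0 0.035 0 0 0 0.04;0 0 0.05 0 0 0 0.045;0 0 0.05 0 0 0 0.045;0 0 0 0 0 0 0.045;0 0 0 0 0 0 0.045"}}

```text
clock: 17.25
ee_pos: [0.5215, -0.1282, 0.1583]
orientation: [0.628, 3.075, -0.0]
ft_force: [0.3, 0.4, -0.5]
finger_gap: 0.0449
grasp_force: 0.0
```

Run:
```python
from h import *
im,m,E=wrist("w10"); s,T=pose(); print(s["clock"],s["ee_pos"])
print([(np.round(x["xyz"],4).tolist(),round(x["p"],2)) for x in pinpoint("specimen_black","wrist")[:3]])
k=silhouettes("dish_black","wrist")[0]; print(disc(m,E,k["pixels"],.004,.035))
k=silhouettes("specimen_black","wrist")[0]; print(k["p"],disc(m,E,k["pixels"],.015,.013))
cv2.imwrite("pics/w10.png",cv2.resize(im[100:250,180:340],None,fx=3,fy=3)[:,:,::-1])
```

```text
17.3 [ 0.52061286 -0.12800176  0.15686053]
[([0.5256, -0.1327, 0.0096], 0.8)]
(array([ 0.52193627, -0.12660533]), np.float64(0.00023457127690639515), np.float64(0.035478312678703154))
0.6 (array([ 0.5200735 , -0.12794556]), np.float64(0.0005513795039031274), np.float64(0.014110827967032702))
```

View pics/w10.png

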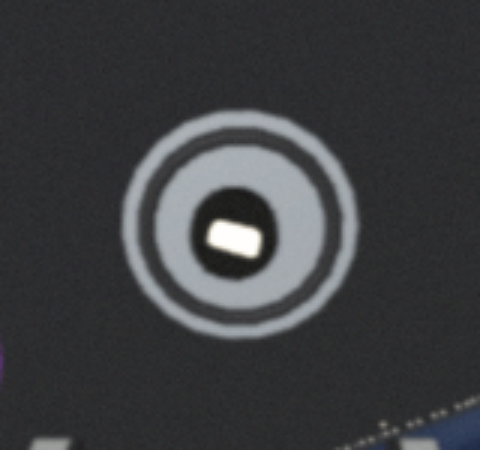

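Black sits well inside the black rim, with its disc centre at crop (234,233) and the dish centre at (240,224). Back to the pile, turning 85° so that the pads clear the clip.

>>> {"fn": "carry_out", "kwargs": {"commands": "-0.006 0.03 0.002 0 0 8.5 0.05;-0.006 0.048 0.002 0 0 8.5 0.05;-0.006 0.048 0.002 0 0 8.5 0.05;-0.006 0.048 0.002 0 0 8.5 0.05;-0.006 0.048 0.002 0 0 8.5 0.05;-0.006 0.048 0 0 0 8.5 0.05;-0.006 0.048 0 0 0 8.5 0.05;-0.006 0.048 0 0 0 8.5 0.05;-0.006 0.048 0 0 0 8.5 0.05;-0.006 0.048 0 0 0 8.5 0.05"}}

```text
clock: 18.45
ee_pos: [0.4596, 0.3356, 0.1657]
orientation: [1.624, -2.687, 0.001]
ft_force: [0.7, -1.3, 0.2]
finger_gap: 0.0498
grasp_force: 0.0
```

>>> {"fn": "carry_out", "kwargs": {"commands": "-0.004 0.028 0 0 0 0 0.05;0 0 0 0 0 0 0.05;0 0 0 0 0 0 0.05;0 0 0 0 0 0 0.05"}}

```text
clock: 18.85
ee_pos: [0.4566, 0.3608, 0.1662]
orientation: [1.614, -2.693, 0.001]
ft_force: [-0.0, -0.6, -0.4]
finger_gap: 0.0502
grasp_force: 0.0
```

```bash
cat > g.py <<'E'
from h import *
im,m,E=wrist("wg"); s,T=pose(); print(s["clock"],s["ee_pos"],"tool y",T[:2,1].round(3),"tool x",T[:2,0].round(3))
hsv=cv2.cvtColor(im,cv2.COLOR_RGB2HSV)
mk=cv2.inRange(hsv,(35,60,30),(90,255,255)); n,l,st,c=cv2.connectedComponentsWithStats(mk)
i=1+np.argmax(st[1:,4]); print(st[i])
mk=l==i
print("green",disc(m,E,mk,.036,.015))
f=disc(m,E,mk,.036,.015)[0]; print("px",proj(m,E,[*f,.036]),"tcp px",proj(m,E,[*T[:2,3],.036]))
k=silhouettes("specimen_white","wrist")[0]; print("white",k["p"],disc(m,E,k["pixels"],.023,.02))
E
python3 g.py
```

```text
18.9 [0.45681882 0.36061693 0.16656141] tool y [-0.882  0.472] tool x [-0.472 -0.882]
[234 165  34  35 701]
green (array([0.46029289, 0.35813314]), np.float64(0.0005278638643616145), np.float64(0.0153024152446285))
px [250.68244376 182.4197592 ] tcp px [255.83645874 183.07067576]
white 0.74 (array([0.45646489, 0.36011144]), np.float64(0.0007670568662998383), np.float64(0.021565193636927344))
```

>>> {"fn": "carry_out", "kwargs": {"commands": "0.0042 -0.0023 -0.03 0 0 0 0.05;0 0 -0.03 0 0 0 0.05;0 0 -0.03 0 0 0 0.05;0 0 -0.02 0 0 0 0.05;0 0 0 0 0 0 0.05;0 0 0 0 0 0 0.05;0 0 0 0 0 0 0.05"}}

```text
clock: 19.65
ee_pos: [0.462, 0.3599, 0.0585]
orientation: [-1.614, 2.693, 0.0]
ft_force: [0.4, 0.6, 0.2]
finger_gap: 0.0496
grasp_force: 0.0
```

```bash
python3 g.py
python3 - <<'E'
import cv2
im=cv2.imread("pics/wg.png"); cv2.imwrite("pics/wgc.png",cv2.resize(im[130:384,100:420],None,fx=2.4,fy=2.4))
E
```

```text
19.7 [0.46192026 0.35996562 0.05853843] tool y [-0.882  0.471] tool x [-0.471 -0.882]
[ 230  206   54   57 1923]
green (array([0.45993408, 0.35751678]), np.float64(0.0007619442770458114), np.float64(0.016616092602637213))
px [256.56575947 235.23216116] tcp px [255.42842629 240.60149687]
white 0.91 (array([0.45477044, 0.35811442]), np.float64(0.0008252005017954372), np.float64(0.02277934687331591))
```

View pics/wgc.png

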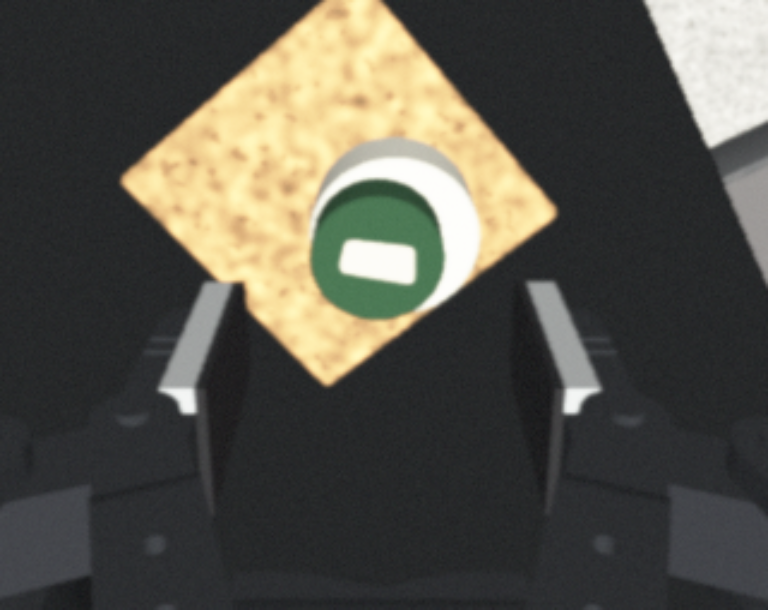

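Green spans crop x 311–443, so its centre is 377 against a midline of about 380. No clip shows on either pad side. Lower to just above the white top and grip.

>>> {"fn": "carry_out", "kwargs": {"commands": "0 -0.001 -0.012 0 0 0 0.046;0 0 -0.012 0 0 0 0.042;0 0 -0.009 0 0 0 0.04;0 0 0 0 0 0 0.04;0 0 0 0 0 0 0.02;0 0 0 0 0 0 0.02;0 0 0 0 0 0 0.02;0 0 0 0 0 0 0.02", "newtons": 25}}

```text
clock: 20.55
ee_pos: [0.4611, 0.3587, 0.0242]
orientation: [-1.616, 2.694, -0.0]
ft_force: [0.5, 0.4, -0.4]
finger_gap: 0.0289
grasp_force: 24.7
```

>>> {"fn": "carry_out", "kwargs": {"commands": "0 0 0.004 0 0 0 0.02;0 0 0.01 0 0 0 0.02;0 0 0.025 0 0 0 0.02;0 0 0.035 0 0 0 0.02;0 0 0.035 0 0 0 0.02;0 0 0.035 0 0 0 0.02;0 0 0 0 0 0 0.02;0 0 0 0 0 0 0.02"}}

```text
clock: 21.35
ee_pos: [0.4614, 0.359, 0.1694]
orientation: [-1.615, 2.692, 0.0]
ft_force: [0.4, -0.0, -0.3]
finger_gap: 0.029
grasp_force: 24.7
```

Run:
```python
from h import *
im,m,E=wrist("w12"); s,T=pose(); print(s["clock"],s["ee_pos"],s["finger_gap"],s["grasp_force"])
hsv=cv2.cvtColor(im,cv2.COLOR_RGB2HSV)
mk=cv2.inRange(hsv,(35,60,30),(90,255,255)); n,l,st,c=cv2.connectedComponentsWithStats(mk)
print([x.tolist() for x in st[1:] if x[4]>60])
mk=(im.min(2)>185).astype(np.uint8)[:, :]; n,l,st,c=cv2.connectedComponentsWithStats(mk); print([(i,st[i].tolist()) for i in range(1,n) if st[i,4]>100])
for k in silhouettes("specimen_white","wrist")[:2]: print("white",k["p"],disc(m,E,k["pixels"],.023,.02))
```

```text
21.4 [0.46083442 0.35851089 0.16816164] 0.028839370146598535 24.74566161632538
[[224, 234, 69, 73, 3323]]
[(3, [279, 0, 233, 189, 30793]), (4, [0, 30, 59, 94, 1230]), (18, [239, 154, 47, 47, 1696]), (22, [239, 268, 39, 21, 648])]
white 0.96 (array([0.45710706, 0.35993343]), np.float64(0.00088451712389101), np.float64(0.02167455267336407))
```

>>> {"fn": "carry_out", "kwargs": {"commands": "0.002 -0.03 0 0 0 0 0.02;0.002 -0.045 0 0 0 0 0.02;0.002 -0.045 0 0 0 0 0.02;0.002 -0.045 0 0 0 0 0.02;0.002 -0.045 0 0 0 0 0.02;0.002 -0.045 0 0 0 0 0.02;0.002 -0.045 0 0 0 0 0.02;0.001 -0.0235 0 0 0 0 0.02;0 0 0 0 0 0 0.02;0 0 0 0 0 0 0.02"}}

```text
clock: 22.45
ee_pos: [0.4754, 0.0348, 0.1671]
orientation: [1.613, -2.694, -0.002]
ft_force: [0.1, 1.6, -0.6]
finger_gap: 0.0286
grasp_force: 24.8
```

>>> {"fn": "carry_out", "kwargs": {"commands": "0 0 0 0 0 0 0.02"}}

```text
clock: 22.55
ee_pos: [0.4756, 0.0358, 0.1674]
orientation: [1.617, -2.693, -0.001]
ft_force: [0.2, 0.6, -0.1]
finger_gap: 0.0285
grasp_force: 24.8
```

```bash
python3 d.py dish_green .037
```

```text
22.6 [0.47572573 0.03601375 0.16752109] 0.029070802065478508
0.98 215 295 131 209 (array([0.47623608, 0.03452108]), np.float64(0.0002671809638744319), np.float64(0.037224765286297395))
0.74 225 291 235 306 (array([0.52354655, 0.12851059]), np.float64(0.002375145380248654), np.float64(0.04285282706573703))
[([0.4776, 0.0349, -0.0004], 0.74)]
```

>>> {"fn": "carry_out", "kwargs": {"commands": "0.001 -0.002 -0.03 0 0 0 0.02;0 0 -0.035 0 0 0 0.02;0 0 -0.035 0 0 0 0.02;0 0 -0.025 0 0 0 0.02;0 0 -0.015 0 0 0 0.02;0 0 -0.01 0 0 0 0.02;0 0 -0.004 0 0 0 0.02;0 0 -0.002 0 0 0 0.02;0 0 0 0 0 0 0.02;0 0 0 0 0 0 0.02"}}

```text
clock: 23.7
ee_pos: [0.4775, 0.0332, 0.0126]
orientation: [-1.616, 2.693, -0.001]
ft_force: [-0.2, -0.5, -0.4]
finger_gap: 0.0287
grasp_force: 24.8
```

>>> {"fn": "carry_out", "kwargs": {"commands": "0 0.001 -0.002 0 0 0 0.02;0 0 -0.002 0 0 0 0.02;0 0 -0.001 0 0 0 0.02;0 0 0 0 0 0 0.02;0 0 0 0 0 0 0.034;0 0 0 0 0 0 0.038;0 0 0 0 0 0 0.038;0 0 0 0 0 0 0.038"}}

```text
clock: 24.5
ee_pos: [0.477, 0.0341, 0.007]
orientation: [-1.616, 2.694, -0.0]
ft_force: [-0.6, -0.2, 0.1]
finger_gap: 0.0382
grasp_force: 0.0
```

>>> {"fn": "carry_out", "kwargs": {"commands": "0 0 0.015 0 0 0 0.038;0 0 0.035 0 0 0 0.045;0 0 0.05 0 0 0 0.065;0 0 0.05 0 0 0 0.065;0 0 0 0 0 0 0.065;0 0 0 0 0 0 0.065"}}

```text
clock: 25.1
ee_pos: [0.4778, 0.0342, 0.1582]
orientation: [-1.615, 2.692, -0.002]
ft_force: [0.6, 0.3, -1.0]
finger_gap: 0.0647
grasp_force: 0.0
```

```bash
python3 d.py dish_green .037
python3 - <<'E'
from h import *
im,m,E=wrist(); s,T=pose()
print([(np.round(x["xyz"],4).tolist(),round(x["p"],2)) for x in pinpoint("specimen_green","wrist")[:2]])
k=silhouettes("specimen_green","wrist")[0]; print(k["p"],disc(m,E,k["pixels"],.017,.015))
E
```

```text
25.15 [0.47686168 0.03411885 0.15687984] 0.06503309565262202
0.7 218 299 133 212 (array([0.47613829, 0.03421009]), np.float64(0.00045692880107453727), np.float64(0.0368517042441973))
[]
[([0.4806, 0.037, 0.0036], 0.6)]
0.88 (array([0.47536319, 0.03374188]), np.float64(0.0004199695314751494), np.float64(0.015737763186708362))
```

Green is centred in its dish, since disc and dish centres agree within 1 mm. Now the white one.

>>> {"fn": "carry_out", "kwargs": {"commands": "-0.003 0.03 0.002 0 0 0 0.065;-0.003 0.046 0.002 0 0 0 0.065;-0.003 0.046 0.002 0 0 0 0.065;-0.003 0.046 0 0 0 0 0.065;-0.002 0.046 0 0 0 0 0.065;-0.002 0.046 0 0 0 0 0.065;-0.002 0.046 0 0 0 0 0.065;-0.002 0.02 0 0 0 0 0.065;0 0 0 0 0 0 0.065;0 0 0 0 0 0 0.065"}}

```text
clock: 26.4
ee_pos: [0.4565, 0.3596, 0.1621]
orientation: [1.616, -2.692, 0.001]
ft_force: [0.4, -0.0, -0.3]
finger_gap: 0.0648
grasp_force: 0.0
```

```bash
cat > wh.py <<'E'
from h import *
im,m,E=wrist("ww"); s,T=pose(); print(s["clock"],s["ee_pos"],"tool y",T[:2,1].round(3))
k=silhouettes("specimen_white","wrist")[0]; f=disc(m,E,k["pixels"],.023,.02); print(k["p"],f)
mk=(im.min(2)>225).astype(np.uint8); n,l,st,c=cv2.connectedComponentsWithStats(mk)
i=max((i for i in range(1,n) if 150<c[i][0]<350 and 100<c[i][1]<320),key=lambda i:st[i,4]); f2=disc(m,E,l==i,.023,.02); print("top",st[i],f2)
ff=f2[0]; d=np.append(ff,0)-np.append(T[:2,3],0); print("px",proj(m,E,[*ff,.023]),"along tool x,y (mm)",(d@T[:3,0]*1e3).round(1),(d@T[:3,1]*1e3).round(1))
E
python3 wh.py
```

```text
26.45 [0.45672835 0.35904406 0.16241032] tool y [-0.882  0.471]
0.82 (array([0.4569251 , 0.36008903]), np.float64(0.000905623710629458), np.float64(0.021845619271265146))
top [ 234  160   46   45 1633] (array([0.45734644, 0.36148038]), np.float64(0.00035385740985045475), np.float64(0.019839151709019738))
px [256.32984329 182.53580337] along tool x,y (mm) -2.4 0.6
```

>>> {"fn": "carry_out", "kwargs": {"commands": "0.0015 0.002 -0.03 0 0 0 0.065;0 0 -0.03 0 0 0 0.065;0 0 -0.03 0 0 0 0.065;0 0 -0.026 0 0 0 0.065;0 0 0 0 0 0 0.065;0 0 0 0 0 0 0.065;0 0 0 0 0 0 0.065"}}

```text
clock: 27.2
ee_pos: [0.4595, 0.3622, 0.0487]
orientation: [-1.614, 2.693, 0.0]
ft_force: [-0.3, 0.0, 0.5]
finger_gap: 0.0652
grasp_force: 0.0
```

```bash
python3 wh.py
python3 - <<'E'
import cv2
im=cv2.imread("pics/ww.png"); g=im.min(2)
print("row 250 white:",[i for i in range(512) if g[235,i]>225][::8], "finger row 290",[ (i,int(g[288,i])) for i in range(120,400,3) if 70<g[288,i]<200])
E
```

```text
27.25 [0.45954491 0.36245909 0.04876571] tool y [-0.882  0.471]
0.58 (array([0.45629535, 0.35931754]), np.float64(0.001265438612011773), np.float64(0.0227060706791694))
top [ 222  200   74   68 3932] (array([0.45738653, 0.36139581]), np.float64(0.0003410063687333678), np.float64(0.019871683515938845))
px [258.13758165 234.79524116] along tool x,y (mm) 2.0 1.4
row 250 white: [222, 230, 238, 246, 254, 262, 270, 278, 286, 294] finger row 290 [(147, 149), (150, 158), (153, 158), (156, 158), (159, 145), (219, 92), (222, 164), (225, 163), (228, 132), (231, 138), (234, 142), (237, 149), (240, 162), (243, 123), (357, 151), (360, 159), (363, 158), (366, 157), (369, 142)]
```

White's centre is px 258.8 against a finger midline of 258, so they are aligned. Lower and grip.

>>> {"fn": "carry_out", "kwargs": {"commands": "-0.001 -0.002 -0.015 0 0 0 0.06;0 0 -0.015 0 0 0 0.055;0 0 -0.0085 0 0 0 0.052;0 0 0 0 0 0 0.052;0 0 0 0 0 0 0.03;0 0 0 0 0 0 0.03;0 0 0 0 0 0 0.03;0 0 0 0 0 0 0.03", "newtons": 30}}

```text
clock: 28.1
ee_pos: [0.4579, 0.3605, 0.0093]
orientation: [-1.615, 2.693, 0.0]
ft_force: [-0.9, -0.7, 5.4]
finger_gap: 0.0387
grasp_force: 30.5
```

>>> {"fn": "carry_out", "kwargs": {"commands": "0 0 0.005 0 0 0 0.03;0 0 0.015 0 0 0 0.03;0 0 0.035 0 0 0 0.03;0 0 0.035 0 0 0 0.03;0 0 0.035 0 0 0 0.03;0 0 0.025 0 0 0 0.03;0 0 0 0 0 0 0.03;0 0 0 0 0 0 0.03"}}

```text
clock: 28.9
ee_pos: [0.4575, 0.3602, 0.1587]
orientation: [-1.616, 2.693, 0.0]
ft_force: [0.4, 0.0, -1.2]
finger_gap: 0.0389
grasp_force: 30.3
```

>>> {"fn": "carry_out", "kwargs": {"commands": "0.02 -0.023 0 0 0 0 0.03;0.03 -0.034 0 0 0 0 0.03;0.03 -0.034 0 0 0 0 0.03;0.03 -0.034 0 0 0 0 0.03;0.03 -0.034 0 0 0 0 0.03;0.01 -0.012 0 0 0 0 0.03;0 0 0 0 0 0 0.03;0 0 0 0 0 0 0.03;0 0 0 0 0 0 0.03"}}

```text
clock: 29.8
ee_pos: [0.6064, 0.1901, 0.1579]
orientation: [1.617, -2.692, -0.001]
ft_force: [0.7, -0.0, -0.7]
finger_gap: 0.0387
grasp_force: 30.4
```

```bash
python3 d.py dish_white .042
python3 - <<'E'
import cv2,numpy as np
im=cv2.imread("pics/d_dish_white.png"); mk=(im.min(2)>200).astype(np.uint8); n,l,st,c=cv2.connectedComponentsWithStats(mk); print([st[i].tolist() for i in range(1,n) if st[i,4]>150])
E
```

```text
29.85 [0.60647417 0.19028439 0.15819315] 0.03847034741599326
0.77 211 303 128 218 (array([0.60545033, 0.18986939]), np.float64(0.0005283357248525713), np.float64(0.04195677366029493))
[([0.6077, 0.1918, 0.0007], 0.75)]
[[491, 0, 21, 71, 758], [215, 133, 86, 82, 1619], [213, 237, 90, 82, 5922]]
```

>>> {"fn": "carry_out", "kwargs": {"commands": "0 -0.001 -0.03 0 0 0 0.03;0 0 -0.035 0 0 0 0.03;0 0 -0.03 0 0 0 0.03;0 0 -0.025 0 0 0 0.03;0 0 -0.013 0 0 0 0.03;0 0 -0.008 0 0 0 0.03;0 0 -0.003 0 0 0 0.03;0 0 0 0 0 0 0.03;0 0 0 0 0 0 0.03"}}

```text
clock: 30.85
ee_pos: [0.6082, 0.1884, 0.0156]
orientation: [-1.615, 2.692, -0.001]
ft_force: [0.6, -0.4, -0.4]
finger_gap: 0.0384
grasp_force: 30.4
```

Run:
```python
from h import *
im,m,E=wrist("w14",(80,110,440,384),2); s,T=pose(); print(s["clock"],s["ee_pos"],s["ft_force"],s["finger_gap"])
```

```text
30.9 [0.60818392 0.18833724 0.0155746 ] [ 0.1437646  -0.1106551  -0.60700242] 0.038273659854340183
```

View pics/w14.png

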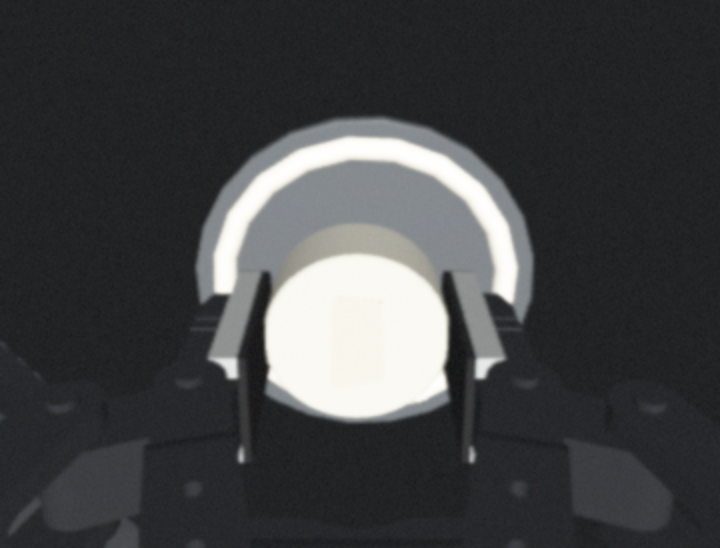

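The white specimen's centre is at x 356 and the dish centre at x 365, with the foot slightly low in the image. Correct by (−3.5,−2) mm, lower and release.

>>> {"fn": "carry_out", "kwargs": {"commands": "-0.0035 -0.002 0 0 0 0 0.03;0 0 -0.002 0 0 0 0.03;0 0 -0.0015 0 0 0 0.03;0 0 0 0 0 0 0.03;0 0 0 0 0 0 0.03"}}

```text
clock: 31.4
ee_pos: [0.6039, 0.1861, 0.0109]
orientation: [1.616, -2.694, 0.0]
ft_force: [0.1, 0.4, -0.7]
finger_gap: 0.0386
grasp_force: 30.4
```

>>> {"fn": "carry_out", "kwargs": {"commands": "0 0 -0.001 0 0 0 0.03;0 0 0 0 0 0 0.03;0 0 0 0 0 0 0.043;0 0 0 0 0 0 0.047;0 0 0 0 0 0 0.047;0 0 0 0 0 0 0.047;0 0 0.015 0 0 0 0.047;0 0 0.035 0 0 0 0.05;0 0 0.05 0 0 0 0.05;0 0 0.05 0 0 0 0.05"}}

```text
clock: 32.4
ee_pos: [0.6034, 0.186, 0.1612]
orientation: [1.616, -2.693, -0.0]
ft_force: [1.1, 0.6, -0.4]
finger_gap: 0.0499
grasp_force: 0.0
```

>>> {"fn": "carry_out", "kwargs": {"commands": "0 0 0 0 0 0 0.05;0 0 0 0 0 0 0.05;0 0 0 0 0 0 0.05"}}

```text
clock: 32.7
ee_pos: [0.6033, 0.1859, 0.1589]
orientation: [1.615, -2.693, -0.0]
ft_force: [-0.0, 0.4, 0.1]
finger_gap: 0.05
grasp_force: 0.0
```

```bash
python3 d.py dish_white .042; python3 wh.py | head -2
python3 - <<'E'
from h import *
im,m,E=wrist(); k=silhouettes("specimen_white","wrist")
for x in k[:2]: 
    ys,xs=np.where(x["pixels"]); print(x["p"],xs.min(),xs.max(),ys.min(),ys.max(),disc(m,E,x["pixels"],.022,.02))
for c in("top","side"):
    eyes.read_camera(c)
    for n in "brass_weight specimen_black specimen_green specimen_white brown_bottle clear_bottle".split():
        print(c,n,[(np.round(d["xyz"],3).tolist(),round(d["p"],2)) for d in pinpoint(n,c)[:2]])
E
```

```text
32.75 [0.60311562 0.18588509 0.15843621] 0.05001039067923962
0.81 210 303 134 223 (array([0.60527721, 0.18997458]), np.float64(0.00026775876479729206), np.float64(0.042455135771300466))
[]
32.9 [0.60333497 0.18595066 0.15858276] tool y [-0.882  0.471]
0.93 (array([0.60230117, 0.18592935]), np.float64(0.0009993122984038206), np.float64(0.022117677063831925))
0.57 235 280 156 204 (array([0.60228311, 0.1863543 ]), np.float64(0.0006012177697462076), np.float64(0.021476211899489332))
top brass_weight [([0.47, -0.357, 0.005], 0.49)]
top specimen_black [([0.52, -0.129, 0.004], 0.56)]
top specimen_green []
top specimen_white []
top brown_bottle []
top clear_bottle [([0.635, -0.313, 0.002], 0.64)]
side brass_weight [([0.474, -0.352, 0.002], 0.47)]
side specimen_black [([0.526, -0.136, 0.005], 0.45), ([0.605, 0.191, 0.002], 0.4)]
side specimen_green [([0.48, 0.04, 0.006], 0.44)]
side specimen_white [([0.601, 0.189, 0.006], 0.43)]
side brown_bottle [([0.526, -0.127, -0.001], 0.75), ([0.629, 0.05, -0.001], 0.54)]
side clear_bottle [([0.635, -0.311, -0.005], 0.71)]
```

All four pieces measure inside their dishes, with white about 4 mm off centre at most. The arm is clear of everything, so I'm handing in.

```bash
python3 -c "
from workcell import order; print(order.sign_off())"
```

```text
the job is handed in; nothing more can be done
None
```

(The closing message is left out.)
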